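# Close the mould, then hold the drying-pen gate ajar

## Task

Close the moulding set by lowering the holed backplate over the two pins of the lower mould half until it lies flush, and let go of it. Then open the drying pen for me: its gate's barrel bolt sags and catches behind the bent-up lip of the keeper, so lift the bolt by its knob while pulling it back clear of the keeper, then pull the self-closing gate towards you until its free edge stands about a hand's width (10 cm) out. Finish while still holding the gate steady there with the bolt drawn, not letting go, and leave the jar, hammer and spool where they are.

Things in the scene. Friction and masses are not known exactly. Their poses are not given: they have to be found in the camera images.
- mould_base: Lower mould half, screwed to the bench: aluminium block 150 x 100 x 25 mm (x, y, z) with a round wooden form let in flush in its top. Two upright steel pins, 10 mm diameter, stand on the top at x = +55 and -55 mm, y = 0, rising 22 mm above it (last 4 mm tapered). Origin: centre of the underside, z up.
- backplate: Loose aluminium plate 140 x 90 x 12 mm (x, y, z), about 0.42 kg, flat on the bench, two through holes of 13 mm diameter at x = +55 and -55, y = 0 (both ways round are equal). In the middle of its top a wooden grip bar: 56 mm along x, 16 mm thick (y), from 12 to 47 mm above the underside. Origin: centre of the underside; seated, it is 25 mm above the mould_base origin.
- pen: Fixed wooden enclosure 360 mm wide, 290 deep, below 200 tall, open on top, gate in front. Origin: on the bench under the middle of the gate; x from the gate into the pen, y along the shut gate from keeper post to hinge, z up. Gate top z = 150, 30 mm thick; hinge axis x = 0, y = 142; free edge y = -138; keeper post y -147 to -189. The bolt lies along y on the gate's top, nose to -y.
- gate: Gate leaf with the bolt fittings. Origin: on its upright hinge axis at bench height; -y runs to the free edge, +x into the pen, z up. A wire staple (26 mm wide in x) stands over the bolt 247 mm from the hinge axis, up to z = 199 mm; the bolt's rear bracket stands 72 to 92 mm from the axis, up to z = 193 mm.
- keeper: Bent steel keeper on top of the keeper post; origin and axes as pen. Open-topped saddle: two cheeks at x = -12 and +12 mm (4 mm thick, y -153 to -189, z 150 to 195) keep the bolt's nose from moving in x; on the gate side, between them, an upright bent lip (y -157.5 to -160.5, top at z = 170 mm) behind which the bolt's downturned nose is caught.
- gate_hinge (a point): Point on the gate's upright hinge axis, at the height of the gate's top (z = 150 mm).
- gate_edge (a point): Top of the gate's free edge, 280 mm from the hinge axis.
- bolt_knob (a point): Centre of the top end of the bolt's knob: upright dark steel pin, 14 mm diameter, 41 mm free height above the 9 mm thick rod; its top is about 225 mm above the bench. With the bolt home the knob stands about 205 mm from the hinge axis, 40 mm from the staple; the rear bracket is 115 mm away on the other side; nothing stands beside it in x.
- bolt_nose (a point): Underside of the bolt's downturned nose: a block 14 mm (x) x 15 mm (y) reaching 20 mm below the rod's centre line. At rest it is about 155 mm above the bench and hangs about 14 mm below the lip's top.
- bolt_lift (a joint): Sag of the bolt, rad: 0 = hanging (gravity returns it there), 0.12 = lifted to the stop. It pivots in the rear bracket, 125 mm from the knob when home: knob up 1 mm = 0.008 rad. The nose passes the lip from about 0.065 rad (knob up 8 mm); stop at 15 mm. Knob raised 10 mm and kept at that height while pulled gives 0.08 rad growing to 0.1. Lifting takes about 2 N.
- bolt_slide (a joint): How far the bolt is drawn, m: 0 = home in the keeper, positive = pulled along the gate towards its hinge (pen +y with the gate shut), stop at 0.044. Without lifting it catches on the lip at about 0.004. The nose is clear of the keeper from 0.031; it stays where it is left (friction about 1 N).
- gate_swing (a joint): Opening angle of the gate, rad: 0 = shut, positive = free edge swings towards the robot (pen -x, clockwise from above), stop at 0.9. A spring shuts it: about 0.4 N m when shut, 0.7 N m at 0.36 rad, that is 2 to 4 N at the knob. A hand's width (10 cm at the free edge) is 0.36 rad.
- jar: Bystander: white screw-top jar, 68 mm diameter, 72 mm tall, upright. Origin: centre of the underside.
- hammer: Bystander: hammer 220 mm long lying on the bench. Origin: centre of the underside.
- spool: Bystander: wooden spool 44 mm diameter, 60 mm tall, upright. Origin: centre of the underside.
Mind the look-alikes: they are no part of the job. What is shaped like the backplate but green or orange is not meant.

How it is judged:
On the way, in this order (a step that is already met when the one before it is completed fails the run):
1. the backplate lies flush on the lower mould half over both pins, let go (z of backplate in the frame of mould_base between 0.023 and 0.0267 m and horizontal distance between backplate and mould_base below 0.004 m and angle between the x axis of backplate and the x axis of mould_base, either way round below 0.06 rad and angle between backplate's own z axis and vertical below 0.03 rad and contact force between the fingers and backplate below 0.2 N), for 0.2 s.
2. the bolt has been lifted over the lip and drawn clear of the keeper (value of joint bolt_slide above 0.031 m), for 0.05 s.
3. the gate is ajar (value of joint gate_swing between 0.22 and 0.56 rad), for 0.2 s.
At the end, for the whole second after the job is handed in: The backplate is seated: flush within 1.7 mm, within 4 mm and 0.06 rad of the lower half, level, not touched. The bolt is drawn more than 31 mm, the gate stands still between 0.22 and 0.56 rad (6 to 15 cm at the free edge), and the fingers hold the gate or its bolt with more than 1 N (all of step 1 and all of step 3 and value of joint bolt_slide above 0.031 m and velocity of joint gate_swing between -0.05 and 0.05 rad/s and contact force between the fingers and gate above 1 N); the arm keeps its last pose, push and grip.
It fails at once if a bystander is disturbed (moved more than 25 mm) (distance of any of jar, hammer, spool from where it was at the start of the episode above 0.025 m).
It also fails if it takes over 50 s, if anything falls off the work surface, if the arm or the gripper's body presses on something with over 40 N, if the wrist force passes 120 N, or if a joint passes its speed limit or range.

## Robot

A 7-joint arm with a two-finger parallel gripper is mounted at the origin on the work surface. World frame = base frame: x ahead of the robot, y to its left, z up, the work surface at z = 0. Lengths are in m, angles in rad, forces in N, time in s.
With the tool pointing down it reaches from about 0.4 to 0.9 m from the base axis. Payload 5.6 kg.
Tool frame: the origin (TCP) lies midway between the tips of the shut fingers; the grasp point (between the pads) lies 19 mm behind it; y points along the fingers, z is the direction in which the jaws open and shut, and the axes are right-handed (so a half turn about y gives the same grasp; the last joint's range is limited). The gripper opens to 92 mm and grips with 3 to 60 N. Pads are 20 mm wide; open, the fingers measure 128 mm over their backs; the gripper's body (75 mm by 189 mm) begins 69 mm behind the grasp point.
Start: joints at [1.152, 0.468, -0.012, 1.603, 0.006, 1.071, -0.056], TCP at [0.239, -0.605, 0.18] pointing down, gripper open.
Joint ranges: [-2.53, 2.53], [-0.31, 2.02], [-1.57, 1.55], [0.28, 2.44], [-1.29, 4.43], [0.15, 1.84], [-2.92, 2.92]. Speed limits (rad/s): [2.57, 2.57, 3.14, 3.14, 3.14, 3.14, 3.14].

## Interface

Orientations are given as a 3x3 rotation matrix whose columns are the frame's x, y, z axes.
In Python, from station import env, effector, solver, viewer, workorder, search_frame, tip_of gives the robot as it stands. Calls block until the motion is done:
- env.reach(position, orientation): joint-space move of the TCP to a pose.
- env.movel(position, frame=None, rate=0.15): straight line of the TCP; frame=None keeps the orientation; rate is the mean speed in m/s.
- env.goto_joints(angles): joint-space move.
- effector.release() and effector.grasp(squeeze=None): open the fingers fully, or close them until they stop; squeeze is the grip in N (None keeps the last).
- env.pause(seconds).
- solver.inverse_kinematics(position, orientation): joint angles nearest the present ones, or None.
- env.sense(): the state.
- viewer.read_camera(name): name is "side" or "top" or "wrist"; returns (picture, depth): 480x640x3 uint8, red, green, blue; 480x640 float32, m along the optical axis (not along the pixel's ray), 0 where there is no reading.
- viewer.camera_info(name): a dict with "intrinsics" (3x3 intrinsics, pixels), "dist_coeffs" ([k1, k2, p1, p2, k3] as OpenCV has them; the pictures are not rectified), "eye" and "rotation" of the camera in the world; the wrist camera has in their place "T_tool_cam" (4x4, takes a point from camera to tool coordinates, whose origin is the TCP and whose axes are the tool frame's). Camera axes: x right, y up, looking along -z (the intrinsics and any distortion apply to the point x, -y, -z); pixel columns grow to the right and rows downward; lengths in m; the calibration is good to about 2 mm. A picture is of the moment at which its call begins: read the wrist's pose just before it. camera_info takes no time and is no camera call.
A pose or a line that the arm cannot do raises env.PlanningError and nothing moves.
- workorder.finish_job(): hands the job in, once; it reports no verdict.
Trained networks look in the newest picture that a camera, given by its name, has taken for a name from the list of things; names that differ only in an ending like _2 or _b are one class to them, and where a whole thing is asked for, a point or a joint stands for the part that bears it (a point fixed in the world has none). Each returns a list of dicts, best first, with "score" (0 to 1); they miss things now and then, are a little off and sometimes report something else, mostly with a low value. They report only what shows in the picture. A call takes as long as a camera call. They do not tell look-alikes from the thing itself.
- search_frame(camera, name): "at" ([x, y, z] in m, in world coordinates, good to about 4 mm: the middle of the surface that is visible of it).
- tip_of(camera, name): "at" ([x, y, z] in m, in world coordinates, good to about 4 mm: a listed point, or the origin of a listed thing).
The state is a dict: "t": time; "joint_positions": joint angles; "joint_velocities": joint speeds; "tau": joint torques, N m; "ee_pos": TCP position; "tcp_rot": TCP orientation; "wrist_force": force on the tool from outside, world axes, zero at the start; "moment": the same for the moment, N m; "gripper_width": finger opening in m.
Only numpy, scipy, OpenCV 4.12 (cv2) and the standard library are available. Lean on these libraries where they do the work, as an engineer would, in place of code of your own. Each camera call takes 0.05 s, during which the arm holds its last target.

## Working session

There is one attempt and no reset: what is moved stays moved. The work goes in short steps, each a Python script; the robot and the scene stay as the last script left them, time stands still between calls to the robot, and variables do not carry over. Pictures are saved under pics/ and viewed, and the job is handed in when it is done.

```bash
ls; mkdir -p pics; cat > h.py <<'E'
import numpy as np, cv2
from station import env, effector, solver, viewer, workorder, search_frame, tip_of
def shot(name,fn):
    s=env.sense(); p,d=viewer.read_camera(name); cv2.imwrite('pics/'+fn,p[:,:,::-1]); np.savez('pics/'+fn+'.npz',p=p,d=d,ee=s['ee_pos'],R=s['tcp_rot']); return p,d,s
E
python3 - <<'E'
from h import *
s=env.sense(); print({k:np.round(v,3) for k,v in s.items()})
for c in('top','side'):
    shot(c,c+'0.png'); i=viewer.camera_info(c); print(c,i)
    for n in ['mould_base','backplate','pen','gate_hinge','gate_edge','bolt_knob','bolt_nose','jar','hammer','spool']:
        for r in tip_of(c,n)[:4]: print(n,r['score'],np.round(r['at'],3))
print(viewer.camera_info('wrist'))
print(env.sense()['t'])
E
```

```text
pics
{'t': np.float64(0.0), 'joint_positions': array([ 1.152,  0.468, -0.012,  1.604,  0.006,  1.071, -0.056]), 'joint_velocities': array([ 0.001,  0.001, -0.   ,  0.   ,  0.001, -0.001,  0.001]), 'tau': array([ 0.0000e+00, -5.2056e+01, -1.2000e-02, -2.4375e+01, -5.7000e-02,
        1.7000e-02,  0.0000e+00]), 'ee_pos': array([ 0.238, -0.604,  0.179]), 'tcp_rot': array([[-0.93 , -0.001,  0.367],
       [-0.367,  0.002, -0.93 ],
       [ 0.   , -1.   , -0.002]]), 'wrist_force': array([ 0.251,  0.051, -0.101]), 'moment': array([-0.015,  0.02 ,  0.073]), 'gripper_width': np.float64(0.092)}
top {'intrinsics': array([[587.68227748,   0.        , 329.01352307],
       [  0.        , 587.68227748, 240.38210134],
       [  0.        ,   0.        ,   1.        ]]), 'dist_coeffs': array([-0.14930152,  0.        ,  0.        ,  0.        ,  0.        ]), 'eye': array([0.36690824, 0.02038552, 1.56614392]), 'rotation': array([[-0.00707706,  0.99336722, -0.11476707],
       [-0.99996921, -0.00741931, -0.00255521],
       [-0.00338976,  0.11474545,  0.99338914]])}
mould_base 0.79 [ 0.526 -0.301  0.
[... 1360 characters left out ...]
 -0.157  0.   ]
hammer 0.23 [ 0.317 -0.284 -0.002]
spool 0.78 [0.336 0.275 0.   ]
{'intrinsics': array([[339.34371358,   0.        , 318.49128711],
       [  0.        , 339.34371358, 239.55094759],
       [  0.        ,   0.        ,   1.        ]]), 'dist_coeffs': array([-0.05266159,  0.        ,  0.        ,  0.        ,  0.        ]), 'T_tool_cam': array([[-8.64225139e-04, -9.66982919e-01, -2.54839731e-01,
        -7.17825596e-02],
       [ 8.87688037e-04,  2.54838984e-01, -9.66983094e-01,
        -2.04380625e-01],
       [ 9.99999233e-01, -1.06190928e-03,  6.38140912e-04,
        -1.31742528e-03],
       [ 0.00000000e+00,  0.00000000e+00,  0.00000000e+00,
         1.00000000e+00]])}
1.1
```

View pics/top0.png

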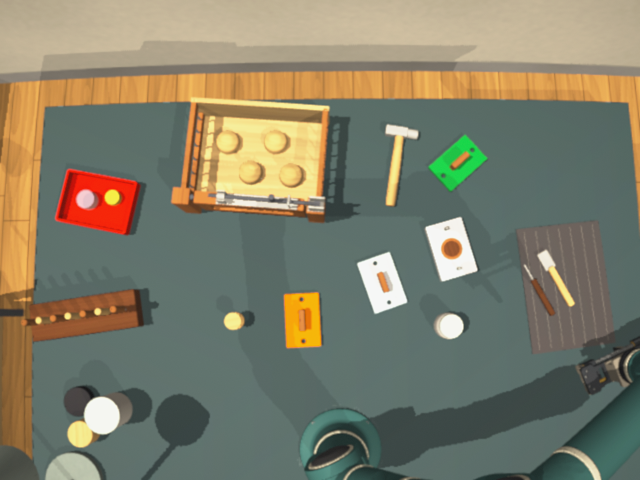

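View pics/side0.png

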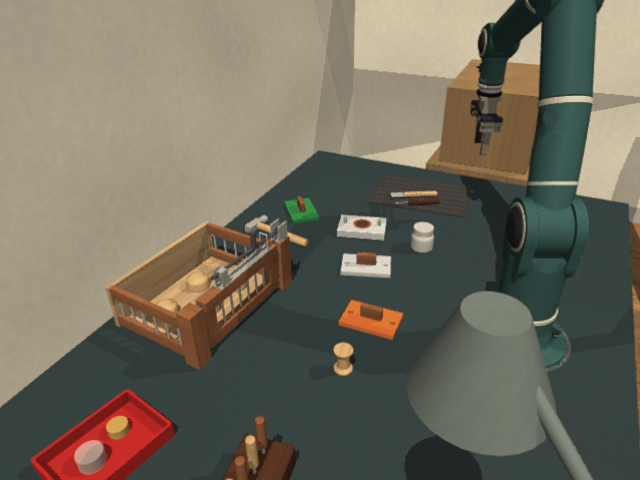

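The candidates for the backplate in the top picture are the bare aluminium plate with a grip bar at (382,283), the orange plate at (303,320), the green plate at (458,161), and the lower mould at (452,249), which has a round form and pins but no bar. By the description it's (382,283). I'll check that in a crop and measure its pose.

```bash
cat >> h.py <<'E'
def deproj(name,uv,z,info=None,ee=None,R=None):
    i=viewer.camera_info(name)
    u=cv2.undistortPoints(np.array(uv,float).reshape(-1,1,2),i['intrinsics'],i['dist_coeffs']).reshape(-1,2)
    ray=np.c_[u[:,0],-u[:,1],-np.ones(len(u))]
    if name=='wrist':
        T=i['T_tool_cam']; Rc=R@T[:3,:3]; eye=ee+R@T[:3,3]
    else: Rc,eye=i['rotation'],i['eye']
    w=ray@Rc.T; return eye+w*((z-eye[2])/w[:,2])[:,None]
def proj(name,P,ee=None,R=None):
    i=viewer.camera_info(name)
    if name=='wrist':
        T=i['T_tool_cam']; Rc=R@T[:3,:3]; eye=ee+R@T[:3,3]
    else: Rc,eye=i['rotation'],i['eye']
    c=(np.atleast_2d(P)-eye)@Rc; c=c*[1,-1,-1]
    return cv2.projectPoints(c,np.zeros(3),np.zeros(3),i['intrinsics'],i['dist_coeffs'])[0].reshape(-1,2)
def down(yaw):  # tool z (jaw) along yaw in world, y down
    z=np.array([np.cos(yaw),np.sin(yaw),0]); y=np.array([0,0,-1.]); return np.c_[np.cross(y,z),y,z]
E
python3 - <<'E'
from h import *
p=np.load('pics/top0.png.npz')['p']
c=cv2.resize(p[210:330,340:500],None,fx=5,fy=5,interpolation=cv2.INTER_CUBIC); cv2.imwrite('pics/crop0.png',c[:,:,::-1])
hsv=cv2.cvtColor(p,cv2.COLOR_RGB2HSV)
for nm,(x0,x1,y0,y1),z in(('bp',(350,412,245,320),.012),('mb',(418,485,212,285),.025)):
    m=np.zeros(p.shape[:2],np.uint8); m[y0:y1,x0:x1]=((hsv[...,2]>150)&(hsv[...,1]<60))[y0:y1,x0:x1]
    cn=max(cv2.findContours(m,0,cv2.CHAIN_APPROX_NONE)[0],key=cv2.contourArea)
    q=deproj('top',cn,z)[:,:2]
    print(nm,cv2.minAreaRect((q*1000).astype(np.float32)))
E
```

```text
bp ((433.91888427734375, -114.27283477783203), (144.6566925048828, 94.97357940673828), 18.760141372680664)
mb ((520.3021850585938, -298.4448547363281), (153.355712890625, 104.32676696777344), 15.513161659240723)
```

View pics/crop0.png

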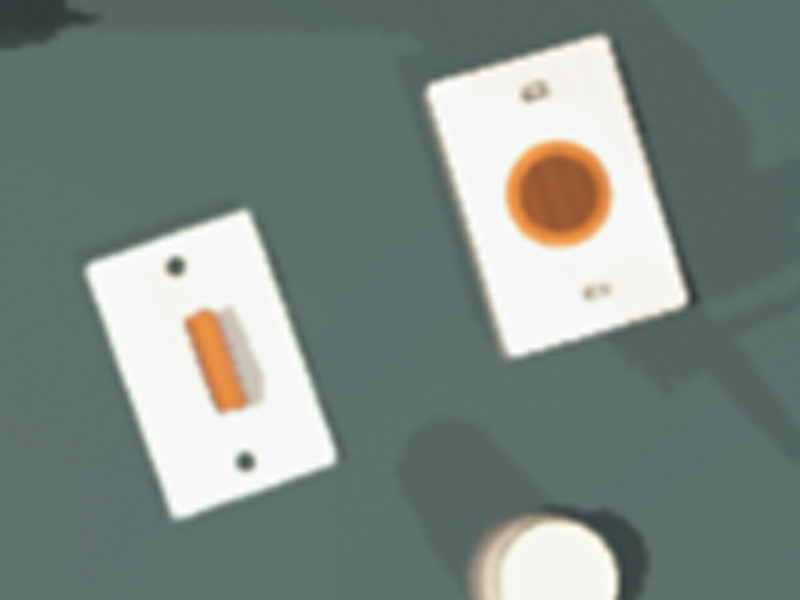

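The crop confirms it: bare aluminium plate, grip bar and two holes on the left; mould with pins on the right. Next I'll take a close wrist view over each, with the same relative geometry so that calibration bias cancels.

```bash
python3 - <<'E'
from h import *
print(env.sense()['t'])
yb=np.deg2rad(18.76-90); ym=np.deg2rad(15.5-90)
env.reach([.5203,-.2984,.145],down(ym)); env.pause(.3); shot('wrist','wm.png'); print(env.sense()['t'],env.sense()['ee_pos'])
env.reach([.434,-.1143,.11],down(yb)); env.pause(.3); shot('wrist','wb.png'); print(env.sense()['t'],env.sense()['ee_pos'])
E
```

```text
1.1
2.9917 [ 0.52007449 -0.29887707  0.14500196]
4.1833 [ 0.43433995 -0.11491107  0.10995204]
```

View pics/wm.png

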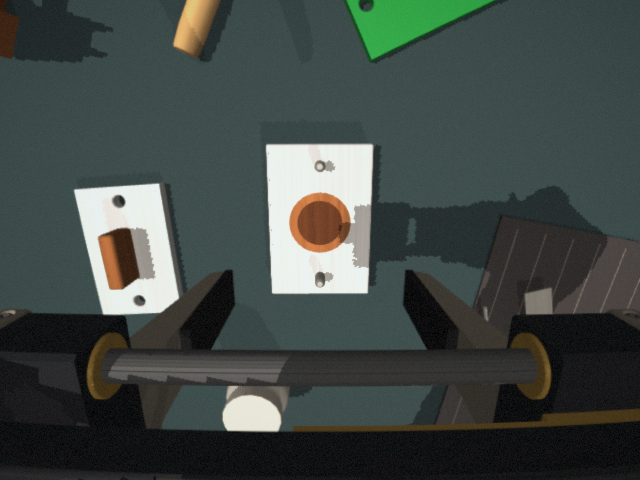

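View pics/wb.png

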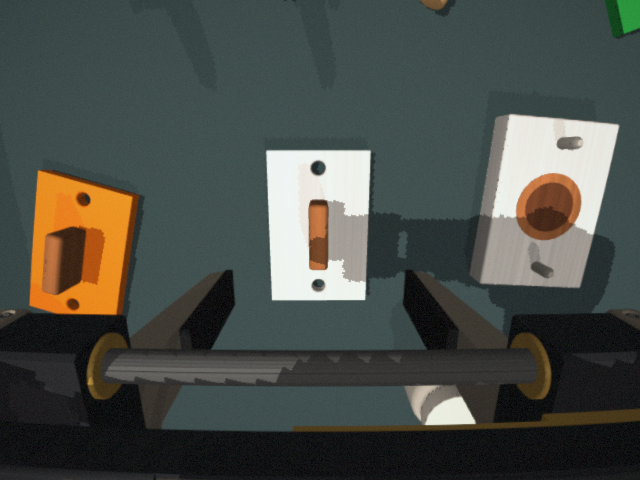

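The wrist views show the mould pins near (320,166) and (320,281), and the plate's holes at (318,167) and (318,285). I'll refine those with zooms and fits.

```bash
python3 - <<'E'
from h import *
for f in('wm','wb'):
    p=np.load(f'pics/{f}.png.npz')['p']
    a=cv2.resize(p[135:315,255:385],None,fx=3.3,fy=3.3,interpolation=cv2.INTER_CUBIC)
    b=np.hstack([cv2.resize(p[y-15:y+18,303:337],None,fx=9,fy=9,interpolation=cv2.INTER_CUBIC) for y in ((166,280) if f=='wm' else(168,285))])
    h=max(a.shape[0],b.shape[0]); o=np.zeros((h,a.shape[1]+b.shape[1],3),np.uint8)
    o[:a.shape[0],:a.shape[1]]=a;o[:b.shape[0],a.shape[1]:]=b
    o=o[:600]; o=cv2.resize(o,None,fx=min(1,800/o.shape[1]),fy=min(1,800/o.shape[1])); cv2.imwrite(f'pics/{f}z.png',o[:,:,::-1])
E
```

```text
(no output)
```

View pics/wmz.png

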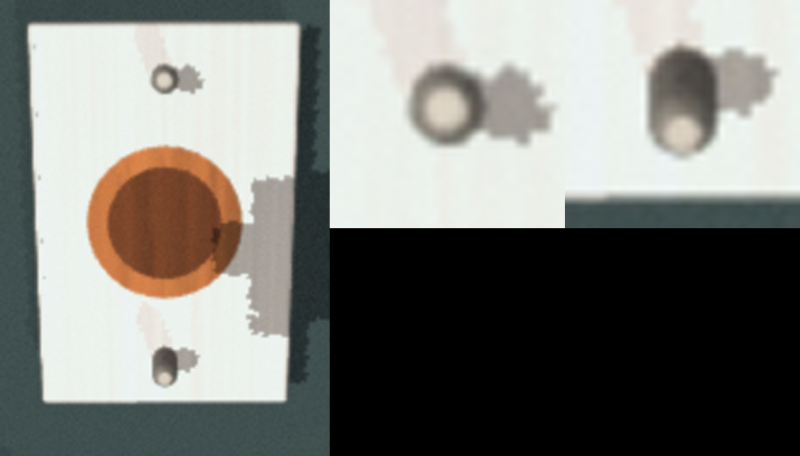

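View pics/wbz.png

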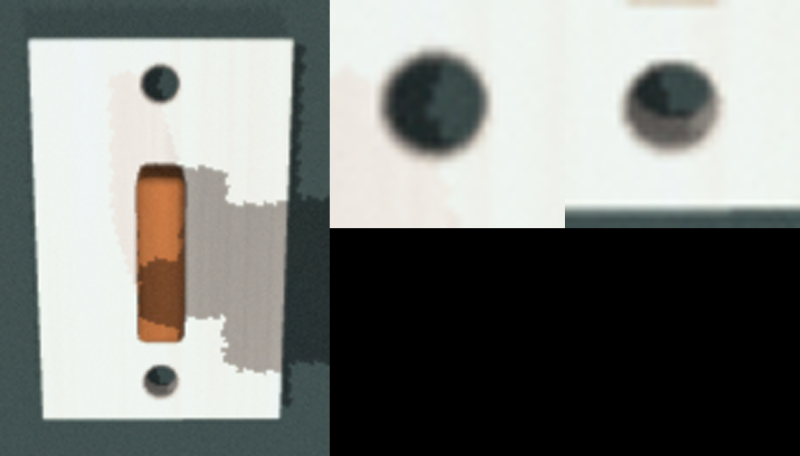

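```bash
python3 - <<'E'
from h import *
def ang(v): return np.rad2deg(np.arctan2(v[1],v[0]))
for f,zt,box in(('wm',.025,(135,305,255,385)),('wb',.012,(140,310,255,385))):
    n=np.load(f'pics/{f}.png.npz'); p,ee,R=n['p'],n['ee'],n['R']
    g=cv2.cvtColor(p,cv2.COLOR_RGB2GRAY); y0,y1,x0,x1=box
    m=np.zeros_like(g); m[y0:y1,x0:x1]=(p[...,0]>100)[y0:y1,x0:x1]
    cn=max(cv2.findContours(m,0,cv2.CHAIN_APPROX_NONE)[0],key=cv2.contourArea)
    q=deproj('wrist',cn,zt,ee=ee,R=R)[:,:2]
    r=cv2.minAreaRect((q*1000).astype(np.float32)); print(f,'rect',np.round(r[0],2),np.round(r[1],1),round(r[2],2))
    # robust: lines fit per side
    a=np.deg2rad(r[2] if r[1][0]>r[1][1] else r[2]-90); a=(a+np.pi/2)%np.pi-np.pi/2
    ex=np.array([np.cos(a),np.sin(a)]); ey=np.array([-ex[1],ex[0]]); c=np.array(r[0])/1000
    l=np.c_[(q-c)@ex,(q-c)@ey]; L,W=max(r[1])/2000,min(r[1])/2000
    out={}
    for nm,k,s,e in(('x+',0,1,L),('x-',0,-1,L),('y+',1,1,W),('y-',1,-1,W)):
        o=1-k; sel=(abs(l[:,k]*s-e)<.004)&(abs(l[:,o])<(W if k==0 else L)-.01)
        pf=np.polyfit(l[sel,o],l[sel,k],1); out[nm]=pf
    cc=c+ex*(out['x+'][1]+out['x-'][1])/2+ey*(out['y+'][1]+out['y-'][1])/2
    print(' lines',{k:np.round([v[0],v[1]*1000],4) for k,v in out.items()},'center',np.round(cc*1000,2),'yaw',np.rad2deg(a+np.mean([out['y+'][0],out['y-'][0],-out['x+'][0],-out['x-'][0]])))
    # holes / pins
    pts=[]
    for (cx,cy) in ([(320,166),(320,281)] if f=='wm' else [(318,168),(318,285)]):
        w=15
        sub=g[cy-w:cy+w+1,cx-w:cx+w+1]
        if f=='wb':
            mm=(p[cy-w:cy+w+1,cx-w:cx+w+1,0]<170).astype(np.uint8)
            z=.012
        else: continue
        nl,lab,st,cen=cv2.connectedComponentsWithStats(mm); k=lab[w,w]; print('  area',st[k])
        pts.append(cen[k]+[cx-w,cy-w])
    if pts:
        P=deproj('wrist',pts,z,ee=ee,R=R)[:,:2]*1000; print(' holes',np.round(P,2),'mid',P.mean(0),'d',np.linalg.norm(P[0]-P[1]),ang(P[0]-P[1]))
    else:
        for dz,pts in((.047,[(303+16.9,151+15.7),(303+17.1,265+19.5)]),):
            # from zoom: pin tops
            P=deproj('wrist',pts,dz,ee=ee,R=R)[:,:2]*1000; print(' pins',np.round(P,2),'mid',P.mean(0),'d',np.linalg.norm(P[0]-P[1]),ang(P[0]-P[1]))
        for y in(166,284):
            print(g[y-6:y+6,312:330])
E
```

```text
wm rect [ 523.29 -297.29] [149.4 100.3] 15.58
 lines {'x+': array([-1.43000e-02,  7.43396e+01]), 'x-': array([ 1.40000e-03, -7.46057e+01]), 'y+': array([-1.60000e-03,  4.94763e+01]), 'y-': array([-4.00000e-04, -4.94716e+01])} center [ 523.16 -297.32] yaw 15.732177839054884
 pins [[ 575.65 -283.39]
 [ 469.43 -313.13]] mid [ 522.54078291 -298.26088408] d 110.29639016336908 15.639626035852562
[[228 225 227 227 222 186 178 155 157 184 213 234 234 237 237 232 200 206]
 [228 226 227 223 188 137 124 108 105 120 144 180 198 231 232 195 163 165]
 [231 226 225 189 140 124 116 113 105 100  98 109 145 188 189 162 157 157]
 [235 229 222 152 129 136 142 147 141 114  91  82 112 153 158 155 156 154]
 [238 233 214 143 139 159 189 196 192 169 108  89  94 147 154 155 157 157]
 [240 236 195 141 146 190 210 209 209 198 147 100  91 130 152 155 157 159]
 [238 235 189 143 155 201 213 213 212 206 173 107  91 117 152 156 155 158]
 [240 233 189 138 150 197 210 212 210 202 174 106  93 131 152 156 157 155]
 [239 236 208 143 145 178 204 209 202 186 150 102 101 144 154 156 156 157]
 [238 237 229 180 140 147 172 17
[... 840 characters left out ...]
209 235 240 240 239 241 239]
 [240 240 241 240 237 234 215 189 190 214 233 238 239 239 240 241 239 239]
 [240 240 240 239 240 240 239 237 235 237 240 240 239 240 241 240 240 240]
 [240 241 240 241 240 240 241 240 239 239 240 241 239 239 239 239 240 241]]
wb rect [ 435.49 -112.55] [140.8  91.1] 18.74
 lines {'x+': array([3.00000e-04, 7.03036e+01]), 'x-': array([-2.00000e-04, -7.03316e+01]), 'y+': array([3.00000e-04, 4.50287e+01]), 'y-': array([-2.50000e-03, -4.49466e+01])} center [ 435.46 -112.51] yaw 18.70473638696703
  area [  7   7  16  16 187]
  area [  9   9  13  13 136]
 holes [[ 487.74  -94.57]
 [ 384.   -130.03]] mid [ 435.87186657 -112.30058169] d 109.63735582148487 18.87271889394613
```

```bash
python3 - <<'E'
from h import *
R=down(np.deg2rad(18.75-90)); c=[.4356,-.1124]
env.movel([*c,.075],R,rate=.1)
env.movel([*c,.0185],rate=.08); env.pause(.15)
print(env.sense()['ee_pos'],env.sense()['wrist_force'])
effector.grasp(35); print(env.sense()['gripper_width'],env.sense()['ee_pos'])
env.movel([*c,.11],rate=.12); env.pause(.3)
s=env.sense();print(s['gripper_width'],s['ee_pos'],s['wrist_force'],s['t'])
shot('wrist','wh.png')
E
```

```text
[ 0.43607485 -0.11251569  0.01900574] [0.52842018 0.13820191 0.16522795]
0.0002932374677109995 [ 0.43558483 -0.1123869   0.018495  ]
0.0004081843564725918 [ 0.43526452 -0.1122786   0.10949646] [ 0.14902999 -0.425505    0.75450606] 8.2583
```

View pics/wh.png

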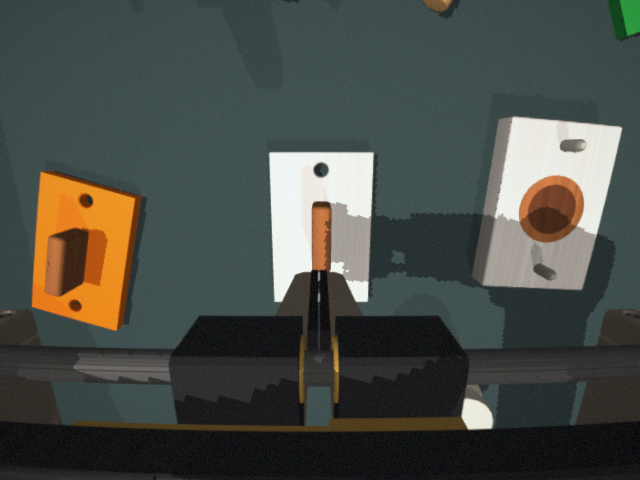

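```bash
python3 - <<'E'
from h import *
n=np.load('pics/wh.png.npz'); ee,R=n['ee'],n['R']; print(np.round(R,3))
print('tcp px',proj('wrist',ee,ee,R))
print('below tcp at z=.047,.012',proj('wrist',[[*ee[:2],.047],[*ee[:2],.012]],ee,R))
g=n['p'];cv2.imwrite('pics/whz.png',cv2.resize(g[140:340,250:400],None,fx=3,fy=3)[:,:,::-1])
i=viewer.camera_info('wrist');d=n['d']
for u,v in((320,285),(316,275),(323,275),(320,225),(300,240),(320,250)): print(u,v,d[v,u])
# world of depth px
def w(u,v):
    q=cv2.undistortPoints(np.array([[[u,v]]],float),i['intrinsics'],i['dist_coeffs']).reshape(2)
    T=i['T_tool_cam'];c=np.array([q[0],-q[1],-1])*d[v,u];t=T[:3,:3]@c+T[:3,3];return t,ee+R@t
for u,v in((319,272),(319,280),(319,290),(316,276),(323,276),(320,225),(320,210),(290,240)): print(u,v,[np.round(x,3) for x in w(u,v)])
print(tip_of('wrist','backplate'))
E
```

```text
[[-0.947 -0.001  0.322]
 [-0.322  0.    -0.947]
 [ 0.001 -1.    -0.001]]
tcp px [[320.77023331 266.66698822]]
below tcp at z=.047,.012 [[320.38809501 241.11719159]
 [320.23876721 231.15340762]]
320 285 0.15972054
316 275 0.1720528
323 275 0.17167473
320 225 0.27263793
300 240 0.31335086
320 250 0.27912617
319 272 [array([-0.011, -0.039, -0.001]), array([ 0.445, -0.108,  0.148])]
319 280 [array([-0.011, -0.05 , -0.001]), array([ 0.445, -0.108,  0.16 ])]
319 290 [array([-0.01 , -0.062, -0.001]), array([ 0.445, -0.108,  0.171])]
316 276 [array([-0.01 , -0.043, -0.003]), array([ 0.444, -0.107,  0.152])]
323 276 [array([-0.011, -0.044,  0.001]), array([ 0.446, -0.11 ,  0.154])]
320 225 [array([-0.014,  0.062, -0.   ]), array([ 0.448, -0.108,  0.047])]
320 210 [array([-0.026,  0.063, -0.   ]), array([ 0.459, -0.104,  0.046])]
290 240 [array([ 0.009,  0.098, -0.028]), array([ 0.418, -0.089,  0.011])]
[{'at': [0.3358, 0.0984, 0.0029], 'score': 0.84}, {'at': [0.4345, -0.1091, 0.004], 'score': 0.81}]
```

View pics/whz.png

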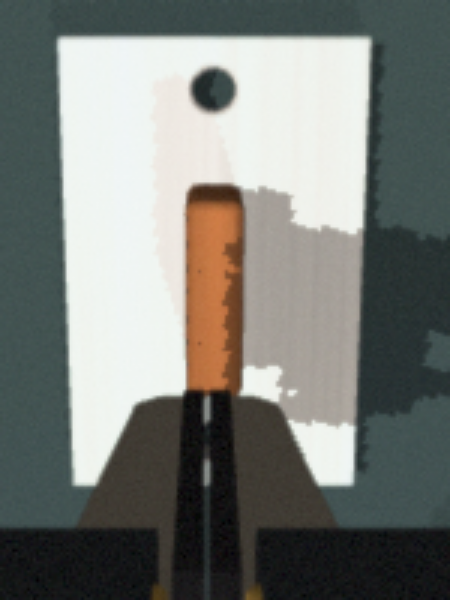

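```bash
python3 - <<'E'
from h import *
i=viewer.camera_info('wrist');T=i['T_tool_cam']
def tool(n,u,v):
    q=cv2.undistortPoints(np.array([[[u,v]]],float),i['intrinsics'],i['dist_coeffs']).reshape(2)
    return T[:3,:3]@(np.array([q[0],-q[1],-1])*n['d'][v,u])+T[:3,3]
n=np.load('pics/wh.png.npz')
for v in range(254,300,4): print(v,[np.round(tool(n,u,v)*1000,0) for u in(314,318,326)])
n=np.load('pics/wb.png.npz')
for v in range(262,300,6): print(v,[np.round(tool(n,u,v)*1000,0) for u in(222,228,232,235)])
print(proj('wrist',n['ee']+np.array([[-.01,0,0],[-.01,-.019,0],[-.01,-.035,0]])@n['R'].T,n['ee'],n['R']))
E
```

```text
254 [array([11., 62., -5.]), array([11., 62., -2.]), array([11., 63.,  5.])]
258 [array([15., 63., -5.]), array([14., 63., -2.]), array([15., 64.,  5.])]
262 [array([18., 62., -5.]), array([18., 62., -2.]), array([18., 63.,  5.])]
266 [array([21., 62., -5.]), array([22., 64., -2.]), array([21., 63.,  5.])]
270 [array([-11., -36.,  -4.]), array([-10., -35.,  -2.]), array([-10., -35.,   3.])]
274 [array([-11., -41.,  -4.]), array([-10., -40.,  -2.]), array([-10., -40.,   2.])]
278 [array([-11., -48.,  -4.]), array([-10., -46.,  -2.]), array([-10., -46.,   2.])]
282 [array([-10., -51.,  -4.]), array([-11., -52.,  -2.]), array([-10., -52.,   2.])]
286 [array([-10., -56.,  -4.]), array([-11., -57.,  -2.]), array([-10., -56.,   2.])]
290 [array([-11., -62.,  -3.]), array([-11., -62.,  -2.]), array([-10., -62.,   2.])]
294 [array([-11., -66.,  -3.]), array([-11., -67.,  -2.]), array([-10., -65.,   2.])]
298 [array([-10., -70.,  -3.]), array([-10., -70.,  -2.]), array([-10., -70.,   2.])]
262 [array([ 34., 109., -96.]), array([ 34., 110., -90.]), array([ 34., 110., -86.]), array([ 34., 110., -83.])]
268 [array([ 40., 111., -97.]), array([ 40., 110., -90.]), array([ 40., 111., -87.]), array([ 40., 111., -84.])]
274 [array([-10., -41., -51.]), array([-11., -42., -48.]), array([ -7., -33., -48.]), array([ 47., 110., -84.])]
280 [array([-11., -51., -48.]), array([ -8., -43., -48.]), array([ -5., -36., -48.]), array([ 53., 110., -84.])]
286 [array([-10., -55., -47.]), array([ -5., -44., -48.]), array([ -1., -35., -48.]), array([ 59., 110., -85.])]
292 [array([ -7., -57., -47.]), array([ -2., -45., -47.]), array([  1., -38., -48.]), array([ 65., 109., -85.])]
298 [array([ -4., -56., -47.]), array([  1., -46., -48.]), array([  5., -38., -48.]), array([ 72., 110., -86.])]
[[320.8118885  251.61989766]
 [321.00198962 261.18125525]
 [321.19197262 270.74545182]]
```

The wrist depth explains the miss. The finger tips end about 35 mm behind the reported TCP, at tool y ≈ -35 mm, so at TCP z = 0.0185 the fingers shut above the 47 mm bar. The plate hasn't moved. I'll go in 35 mm deeper.

```bash
python3 - <<'E'
from h import *
R=down(np.deg2rad(18.75-90)); c=[.4356,-.1124]
effector.release()
env.movel([*c,.03],R,rate=.12)
try:
    env.movel([*c,-.017],rate=.06)
except env.PlanningError as e: print('ERR',e)
env.pause(.15)
s=env.sense();print(s['ee_pos'],s['wrist_force'],s['gripper_width'])
if s['ee_pos'][2]<-.01:
    effector.grasp(35); s=env.sense();print(s['gripper_width'],s['ee_pos'],s['wrist_force'])
    if s['gripper_width']>.01:
        env.movel([*c,.075],rate=.12); env.pause(.3)
        s=env.sense();print(s['gripper_width'],s['ee_pos'],s['wrist_force'],s['t'])
        shot('wrist','wh2.png')
E
```

```text
[ 0.43595619 -0.11249409 -0.01663107] [-0.16883219 -0.1810609   0.13284666] 0.09198345570237024
0.015909366854843288 [ 0.43574557 -0.11262635 -0.01697897] [ 1.11876358 -1.86110296 -0.72792923]
0.015462009020235349 [ 0.4352662  -0.11228801  0.07451036] [-0.75639722  0.94988488 -4.57620587] 13.9833
```

```bash
ls pics | grep wh2
```

```text
wh2.png
wh2.png.npz
```

View pics/wh2.png

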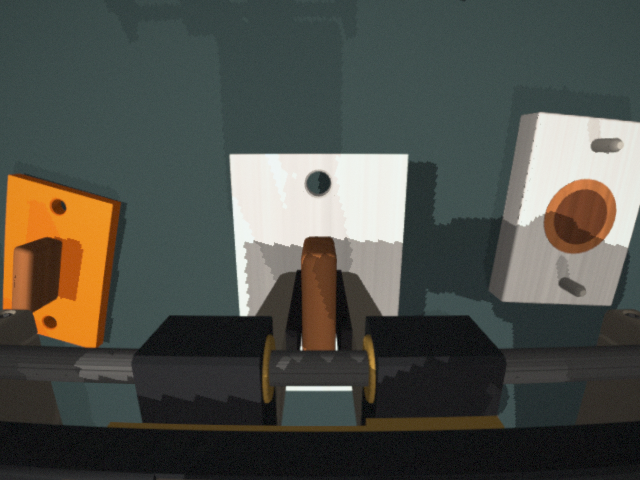

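```bash
python3 - <<'E'
from h import *
n=np.load('pics/wh2.png.npz'); p,ee,R=n['p'],n['ee'],n['R']
np.set_printoptions(suppress=True)
print(ee,np.round(R,4).tolist())
g=p[...,0]
np.save('pics/x.npy',g)
# plate-top plane: TCP z at grasp -.017 -> plate top (12mm) is 29 mm ahead of TCP => z=ee+... 
zt=ee[2]+.017+.012
m=(g>110).astype(np.uint8); m[330:]=0
cn=[c for c in cv2.findContours(m,0,cv2.CHAIN_APPROX_NONE)[0] if cv2.pointPolygonTest(c,(285.,230.),False)>0]
c=max(cn,key=cv2.contourArea); x,y,w,h=cv2.boundingRect(c); print(x,y,w,h)
i=viewer.camera_info('wrist');T=i['T_tool_cam']
q=(deproj('wrist',c,zt,ee=ee,R=R)-ee)@R*1000  # tool coords
import sys
top=q[(abs(q[:,0]+70)<6)&(abs(q[:,2])<35)]; pf=np.polyfit(top[:,2],top[:,0],1); print('far edge x=',pf)
for s in(1,-1):
    e=q[(abs(q[:,2]*s-45)<5)&(q[:,0]>-60)&(q[:,0]<20)]; print('side',s,np.polyfit(e[:,0],e[:,2],1),len(e))
sub=(g[140:200,290:350]<170).astype(np.uint8)
nl,lab,st,cen=cv2.connectedComponentsWithStats(sub)
for k in range(1,nl):
    if st[k][4]>80: 
        u=cen[k]+[290,140]; print('hole',st[k],u,((deproj('wrist',[u],zt,ee=ee,R=R)-ee)@R*1000))
E
```

```text
[ 0.4352662  -0.11228801  0.07451036] [[-0.9469, -0.001, 0.3215], [-0.3215, 0.0003, -0.9469], [0.0009, -1.0, -0.0006]]
229 153 180 163
far edge x= [ -0.00330464 -70.35077467]
side 1 [-0.0052149  43.21406471] 146
side -1 [  0.01498905 -46.09140663] 152
hole [  0   0  60  14 840] [319.5 146.5] [[-73.63461309 -29.06381341  -0.98485049]]
hole [ 15  31  26  26 534] [317.74157303 183.05243446] [[-55.45205288 -29.04737319  -1.85792663]]
```

The grip holds: width 15.5 mm and about 4 N of extra weight. In the camera frame the plate sits at about (-0.4, -1.6) mm from the tool axis. Next I'll hover just over the pins and look through the far hole.

```bash
cat >> h.py <<'E'
def look(fn):
    p,d,s=shot('wrist',fn); a=cv2.resize(p[145:225,275:365],None,fx=7,fy=7,interpolation=cv2.INTER_CUBIC); cv2.imwrite('pics/z'+fn,a[:,:,::-1]); print('tcp',s['ee_pos'],s['wrist_force'],s['t'])
E
python3 - <<'E'
from h import *
R=down(np.deg2rad(15.45-90))
env.reach([.52304,-.29915,.085],R)
env.movel([.52304,-.29915,.036],rate=.1); env.pause(.3)
look('w3.png')
E
```

```text
tcp [ 0.52337191 -0.29935561  0.03658764] [ 0.15150888 -0.0207064  -3.69889828] 15.8167
```

View pics/zw3.png

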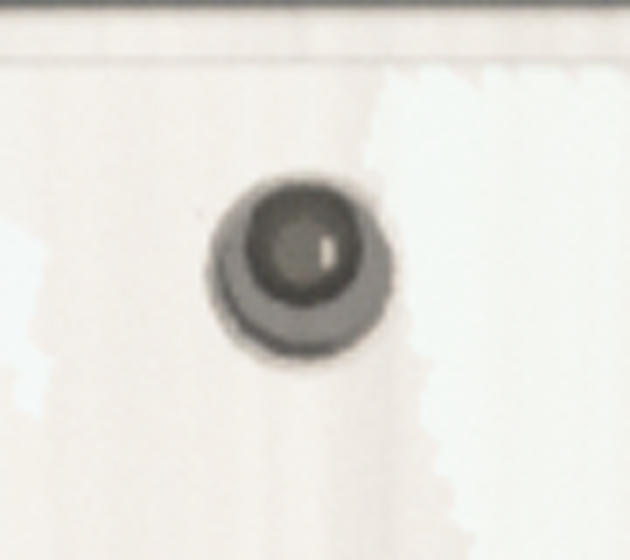

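View pics/w3.png

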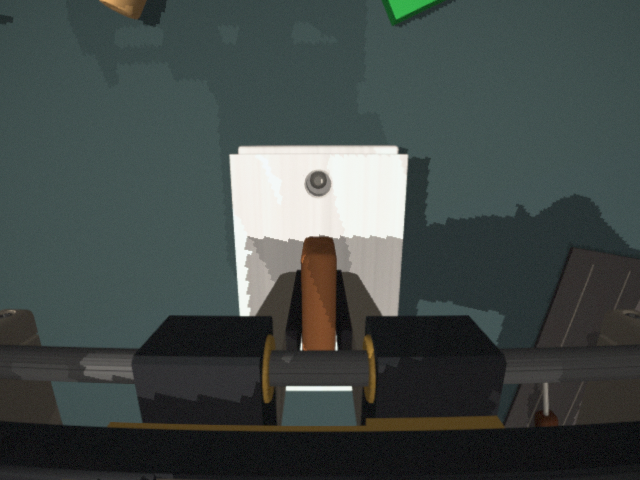

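```bash
python3 - <<'E'
from h import *
n=np.load('pics/w3.png.npz'); p,ee,R=n['p'],n['ee'],n['R']
hz=275+(301+.5)/7-.5, 145+(267+.5)/7-.5
pt=275+(301+.5)/7-.5, 145+(245+.5)/7-.5   # tip flat
H=deproj('wrist',[hz],ee[2]+.029,ee=ee,R=R); P=deproj('wrist',[pt],.047,ee=ee,R=R)
print(H,P,'pin-hole tool mm',((P-H)@R*1000), 'world',(P-H)*1000)
pb=275+(304+.5)/7-.5, 145+(243+.5)/7-.5
for z in(.043,.045): print(((deproj('wrist',[pb],z,ee=ee,R=R)-H)@R*1000))
print('yaw tool',np.rad2deg(np.arctan2(R[1,2],R[0,2]))+90)
E
```

```text
[[ 0.57634867 -0.28266355  0.06558764]] [[ 0.57640533 -0.2825948   0.047     ]] pin-hole tool mm [[-0.05947142 18.58764929 -0.06393031]] world [[  0.05665927   0.06874602 -18.58764088]]
[[ 0.10771365 22.58769072  0.16979652]]
[[-0.05609055 20.58781125  0.17413793]]
yaw tool 15.44747865184479
```

The far hole and its pin line up within 0.2 mm, so I'll lower it.

```bash
python3 - <<'E'
from h import *
x=[.52304,-.29915]
env.movel([*x,.020],rate=.06); s=env.sense();print(s['ee_pos'],s['wrist_force'])
for z in(.012,.0085,.0075):
    env.movel([*x,z],rate=.05); s=env.sense();print(s['ee_pos'],s['wrist_force'])
    if s['wrist_force'][2]>4: break
effector.release(); env.pause(.1)
s=env.sense();print(s['ee_pos'],s['wrist_force'],s['t'])
env.movel([*x,.11],rate=.2); shot('wrist','w4.png'); print(env.sense()['t'])
shot('top','top4.png')
E
```

```text
[ 0.52257488 -0.29886541  0.01923642] [-0.26721666 -0.12859889 -3.80228296]
[ 0.52260383 -0.29894028  0.01150032] [-1.04808191  0.89423644 -4.36449074]
[ 0.52297351 -0.29911763  0.00838289] [-0.21387508  0.46506321 -4.21373599]
[ 0.52322603 -0.29924255  0.00807034] [-2.07969654  1.37965438  2.70015919]
[ 0.52305805 -0.29912428  0.00751159] [0.39838749 0.8064523  0.27930604] 18.375
19.0917
```

View pics/w4.png

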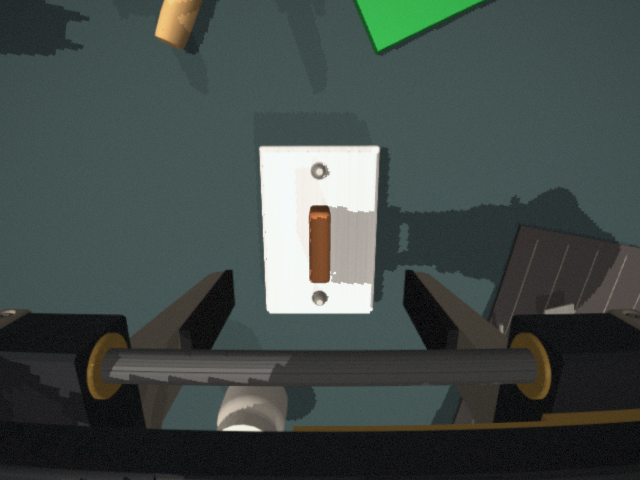

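Both pins show through the holes at (319,171) and (319,298). Contact came at the seated height, so step 1 looks done. On to the gate: hover over the knob and measure it.

```bash
python3 - <<'E'
from h import *
hinge=np.array([.6455,.366]); knob=np.array([.629,.157])
yd=np.array([.645-.619,.366-.081]); yd/=np.linalg.norm(yd); yaw=np.arctan2(-yd[0],yd[1]); print('pen yaw',np.rad2deg(yaw))
env.movel([.523,-.299,.17],rate=.25)
q=solver.inverse_kinematics([*knob,.26],down(yaw)); print(np.round(q,2))
env.reach([*knob,.26],down(yaw)); env.pause(.2); shot('wrist','g0.png'); s=env.sense(); print(s['ee_pos'],s['t'])
for n in('bolt_knob','gate_hinge','gate_edge','bolt_nose'):
    print(n,[(r['score'],np.round(r['at'],4)) for r in tip_of('wrist',n)[:2]])
E
```

```text
pen yaw -5.212554746900164
[ 0.07  0.46 -0.52  1.49  0.24  1.25 -0.57]
[0.62915341 0.15602321 0.25986077] 21.525
bolt_knob [(0.75, array([0.628 , 0.1606, 0.2234]))]
gate_hinge []
gate_edge [(0.91, array([0.6262, 0.087 , 0.1534]))]
bolt_nose [(0.69, array([0.6184, 0.0562, 0.1544]))]
```

View pics/g0.png

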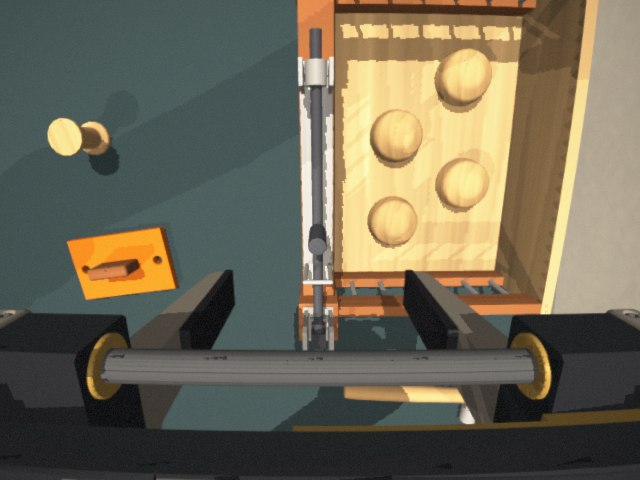

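```bash
python3 - <<'E'
from h import *
n=np.load('pics/g0.png.npz'); p,ee,R=n['p'],n['ee'],n['R']
cv2.imwrite('pics/g0z.png',cv2.resize(p[210:270,285:350],None,fx=8,fy=8,interpolation=cv2.INTER_CUBIC)[:,:,::-1])
print(deproj('wrist',[(316.5,245)],.225,ee=ee,R=R))
g=p[...,0].astype(int)
for v in(40,110,150,200): print(v,g[v,308:327])
r=deproj('wrist',[(316.3,110),(316.8,205)],.184,ee=ee,R=R); d=r[0]-r[1]; print(r,np.rad2deg(np.arctan2(-d[0],d[1])))
i=viewer.camera_info('wrist');T=i['T_tool_cam'];d=n['d']
for u,v in((316,245),(317,150),(305,150),(328,150),(300,20)):
    q=cv2.undistortPoints(np.array([[[u,v]]],float),i['intrinsics'],i['dist_coeffs']).reshape(2)
    print(u,v,np.round(ee+R@(T[:3,:3]@(np.array([q[0],-q[1],-1])*d[v,u])+T[:3,3]),4))
E
```

```text
[[0.62794828 0.1616985  0.225     ]]
40 [214 158  98  88  95  98 105 108  99  95  89  80  77 117 206 216 216 216
 216]
110 [145 137  99  83  88  98 102 103 103  99  98  87  78  73 114 144 147 144
 143]
150 [235 233 228 129  90  92  99 104 102 102  98  88  81  78 119 140 157 209
 221]
200 [242 243 242 237 126 104 110 115 116 117 109 103  90  78  94 154 162 163
 180]
[[0.63665695 0.25932696 0.184     ]
 [0.63007022 0.18466855 0.184     ]] -5.04186428215045
316 245 [0.6276 0.1617 0.2248]
317 150 [0.6344 0.2289 0.1863]
305 150 [0.6236 0.23   0.1525]
328 150 [0.644  0.2281 0.1514]
300 20 [0.6299 0.336  0.1505]
```

View pics/g0z.png

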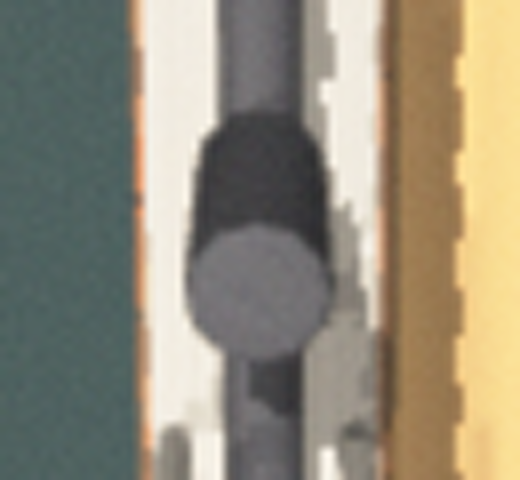

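The knob top is at pixel (317,246), about (0.6285, 0.161) in the world, with pen yaw -5.1°. That agrees with the hinge being 205 mm away. Descend, grasp, lift and draw.

```bash
python3 - <<'E'
from h import *
yaw=np.deg2rad(-5.1); R=down(yaw); k=np.array([.6288,.1612]); yd=np.array([-np.sin(yaw),np.cos(yaw)])
def st(m): s=env.sense(); print(m,np.round(s['ee_pos'],4),np.round(s['wrist_force'],2),round(float(s['gripper_width']),4),round(float(s['t']),2)); return s
env.movel([*k,.20],R,rate=.15); st('pre')
env.movel([*k,.156],rate=.08); st('down')
effector.grasp(40); s=st('grasp')
if s['gripper_width']>.01:
    env.movel([*k,.1665],rate=.05); env.pause(.1); st('lift')
    env.movel([*(k+.024*yd),.1665],rate=.06); st('pull1')
    env.movel([*(k+.038*yd),.1645],rate=.06); env.pause(.1); st('pull2')
shot('wrist','g1.png'); shot('top','top5.png')
E
```

```text
pre [0.6291 0.1614 0.2004] [0.65 0.07 0.66] 0.0922 22.27
down [0.6289 0.1614 0.156 ] [-0.7   0.27 -0.17] 0.092 22.98
grasp [0.6287 0.1612 0.156 ] [-0.06 -0.11 -0.07] 0.013 24.14
lift [0.6285 0.1625 0.1663] [ 1.19  4.45 -4.98] 0.0132 24.6
pull1 [0.6307 0.1856 0.1661] [-0.59 -0.44 -5.04] 0.0127 25.15
pull2 [0.6321 0.1997 0.1647] [-0.68  0.67 -3.02] 0.0134 25.63
```

View pics/g1.png

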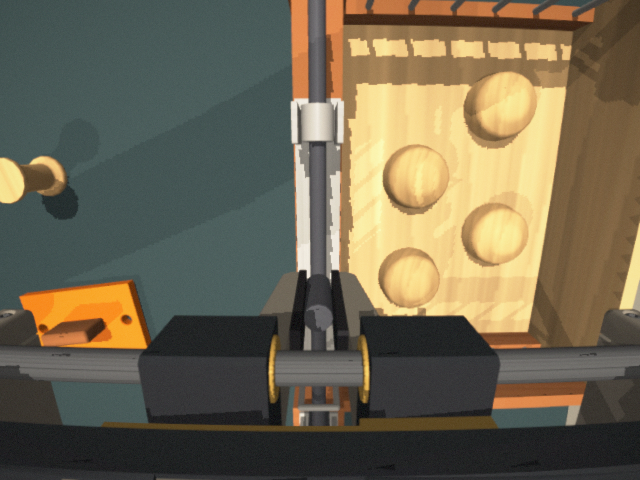

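The bolt is drawn about 38 mm with no catching force, and the knob at (318,316) is between the pads. Now swing the gate along its arc.

```bash
python3 - <<'E'
from h import *
yaw=np.deg2rad(-5.1); k=np.array([.6288,.1612]); yd=np.array([-np.sin(yaw),np.cos(yaw)]); hinge=k+.205*yd
r=.167
def st(m): s=env.sense(); print(m,np.round(s['ee_pos'],4),np.round(s['wrist_force'],2),round(float(s['gripper_width']),4),round(float(s['t']),2)); return s
for th in(.09,.18,.27,.36):
    a=yaw-th; p=hinge-r*np.array([-np.sin(a),np.cos(a)])
    env.movel([*p,.1640],down(a),rate=.06); s=st(th)
    if np.linalg.norm(s['wrist_force'])>25: break
env.pause(.5); st('end'); shot('wrist','g2.png'); shot('top','top6.png'); shot('side','side6.png')
for c in('top','side'):
  for n in('gate_edge','gate_hinge','bolt_knob','bolt_nose','jar','hammer','spool','backplate'):
    tt=tip_of(c,n); print(c,n,[(r['score'],np.round(r['at'],3)) for r in tt[:3]])
E
```

```text
0.09 [0.6185 0.2005 0.1646] [ 2.06  0.29 -2.58] 0.0133 26.13
0.18 [0.6036 0.2041 0.1644] [ 2.68 -1.33 -1.62] 0.0131 26.53
0.27 [0.5892 0.2088 0.1642] [ 2.58 -0.57 -1.47] 0.0128 26.93
0.36 [0.5753 0.2147 0.1642] [ 3.41 -1.81 -0.57] 0.0135 27.33
end [0.5748 0.2149 0.1641] [ 4.18 -1.14 -0.3 ] 0.0133 27.83
top gate_edge [(0.81, array([0.531, 0.107, 0.152]))]
top gate_hinge [(0.64, array([0.643, 0.366, 0.153]))]
top bolt_knob []
top bolt_nose [(0.63, array([0.531, 0.113, 0.166]))]
top jar [(0.78, array([ 0.322, -0.286, -0.002]))]
top hammer [(0.72, array([ 0.75 , -0.155,  0.003]))]
top spool [(0.82, array([ 0.338,  0.277, -0.002])), (0.3, array([ 0.522, -0.298,  0.021]))]
top backplate [(0.65, array([ 0.76 , -0.331,  0.002])), (0.57, array([ 0.522, -0.298,  0.024]))]
side gate_edge [(0.8, array([0.529, 0.106, 0.153]))]
side gate_hinge [(0.67, array([0.645, 0.365, 0.151]))]
side bolt_knob [(0.94, array([0.572, 0.212, 0.231]))]
side bolt_nose [(0.68, array([0.531, 0.112, 0.173]))]
side jar [(0.61, array([ 0.318, -0.284, -0.003]))]
side hammer [(0.71, array([ 0.751, -0.157,  0.001]))]
side spool [(0.98, array([ 0.338,  0.275, -0.   ]))]
side backplate [(0.74, array([ 0.763, -0.327, -0.002])), (0.68, array([ 0.528, -0.297,  0.027])), (0.65, array([0.339, 0.097, 0.002]))]
```

View pics/top6.png

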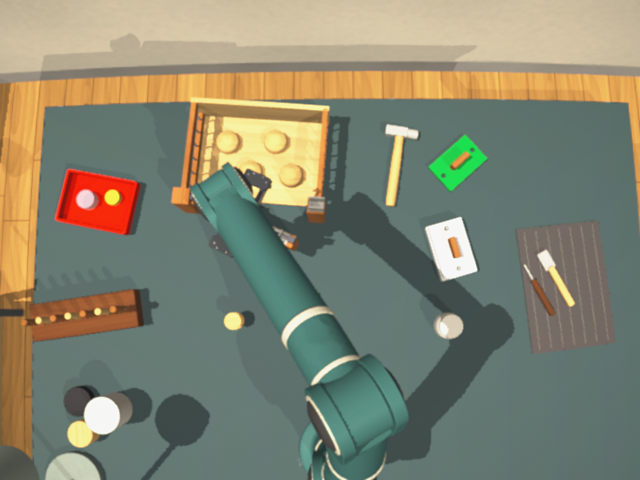

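View pics/side6.png

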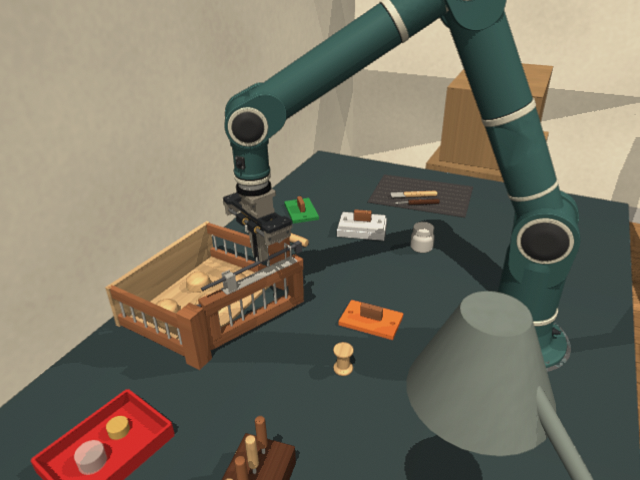

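View pics/g2.png

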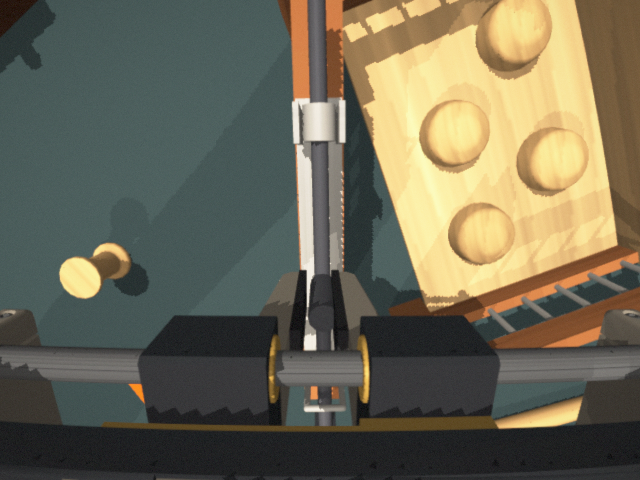

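```bash
python3 - <<'E'
from h import *
i=viewer.camera_info('wrist');T=i['T_tool_cam']
for f,pts in(('g0',((316,62),(316,82),(317,246),(316,57))),('g2',((318,104),(318,120),(318,138),(321,316),(320,300)))):
    n=np.load(f'pics/{f}.png.npz');d=n['d']
    for u,v in pts:
        q=cv2.undistortPoints(np.array([[[u,v]]],float),i['intrinsics'],i['dist_coeffs']).reshape(2)
        t=T[:3,:3]@(np.array([q[0],-q[1],-1])*d[v,u])+T[:3,3]; print(f,u,v,np.round(t*1000,1),np.round((n['ee']+n['R']@t)*1000,1))
n=np.load('pics/g2.png.npz')['p'];cv2.imwrite('pics/g2z.png',cv2.resize(n[80:330,260:380],None,fx=2.4,fy=2.4)[:,:,::-1])
n=np.load('pics/g0.png.npz')['p'];cv2.imwrite('pics/g0y.png',cv2.resize(n[20:270,260:380],None,fx=2.4,fy=2.4)[:,:,::-1])
E
```

```text
g0 316 62 [-136.6   67.3   -2.9] [639.  291.9 192.4]
g0 316 82 [-122.7   67.7   -2.9] [637.8 278.1 192. ]
g0 317 246 [-4.7 35.1 -2. ] [627.7 160.6 224.7]
g0 316 57 [-140.9   71.2   -2.9] [639.4 296.3 188.6]
g2 318 104 [-94.9 -28.1  -1.1] [615.  300.8 192.2]
g2 318 120 [-87.3 -29.3  -1.1] [611.7 294.  193.3]
g2 318 138 [-78.8 -27.9  -1.1] [608.  286.3 191.9]
g2 321 316 [ -1.1 -66.7   0.4] [575.5 215.7 230.8]
g2 320 300 [ -6.7 -62.1  -0.1] [577.6 221.  226.2]
```

View pics/g2z.png

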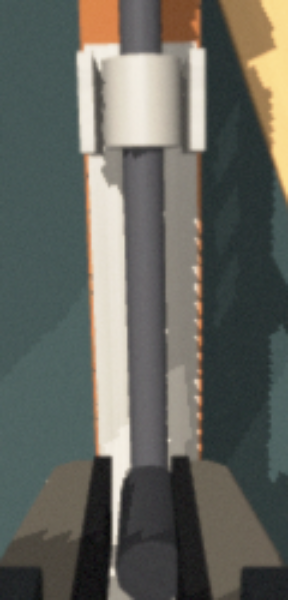

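View pics/g0y.png

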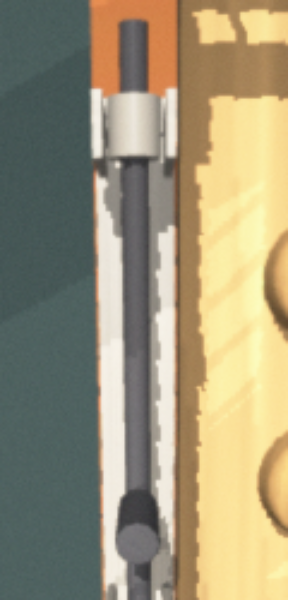

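The bracket-to-knob distance went from 125 to about 86 mm, so the bolt is drawn about 39 mm. The gate angle is about 0.33 to 0.36 rad, with about 4 N of spring pull held. Handing in.

```bash
python3 - <<'E'
from h import *
a=env.sense(); env.pause(.3); s=env.sense(); print(a['ee_pos'],s['ee_pos'],s['wrist_force'],s['gripper_width'],s['t'])
workorder.finish_job()
E
```

```text
[0.57452567 0.21499111 0.16399494] [0.57458904 0.2149581  0.16403415] [ 3.69276044 -0.9205894  -1.11077009] 0.013188940687257648 29.0833
the job is handed in; nothing more can be done
```

I closed the moulding set and opened the pen, and handed the job in at about 29 s with the gripper still holding the bolt knob. The hand-in gives no verdict; these are my last checks:

- **Backplate:** it is let go, both pins show through its holes, and contact came at the seated height.
- **Bolt:** I lifted it by the knob about 10 mm and drew it about 39 mm, with no sign of it catching on the lip.
- **Gate:** it stands still at about 0.33 to 0.36 rad, or 9 to 10 cm at the free edge. The lower figure is from the cameras, the upper is what I commanded. The fingers carry about 4 N of the spring's pull.
- **Jar, hammer and spool:** their positions are unchanged within the accuracy of the cameras.

**First grasp missed:** the finger tips end about 35 mm short of the reported TCP, so the first grasp of the grip bar closed above it. The plate didn't move. I measured the offset from the wrist camera's depth picture and allowed for it from then on.

**Camera disagreement:** the top and wrist cameras differed by 2 to 3 mm on the plate and mould positions. I lined up the pins by looking through the plate's hole instead, where they agreed within 0.2 mm.

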